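# Unstack the machined parts into their plywood nests

### The job

The four finished parts left stacked on the rubber mat must go back into their plywood nests, each into the pocket of its own shape and size: bush in the small round one, nut in the hexagonal one, flange in the large round one, vice jaw in the rectangular one. Take the stack apart from the top down, one part at a time, and set each part down (do not drop it) so that it lies flat on the floor of its pocket before you fetch the next; do not lay any part on the bench.

Things in the scene. Friction and masses are not known exactly. Their poses are not given: they have to be found in the camera images.
- bush: plain turned steel bush standing upright, round, 24 mm diameter, 30 mm tall, dark bore in its top face. At the start the topmost part of the stack. Origin: centre of its underside, z up its axis.
- nut: dark steel hexagon nut lying flat, 36 mm across the flats (41.6 mm across corners), 20 mm tall. Under the bush at the start. Origin: centre of its underside; its x axis points to the middle of a flat (so flats face 0, 60, 120... degrees from x).
- flange: flat round steel flange, 52 mm diameter, 20 mm tall, six small bolt holes round its rim. Under the nut at the start. Origin: centre of its underside, z up its axis.
- jaw: aluminium vice jaw, a plain bar 120 mm long (its x axis) by 56 mm wide (y) by 24 mm tall, with a screw hole near each end. The bottom of the stack, lying flat on a fixed black rubber mat 150 x 100 mm and 6 mm thick, so the stack is built up from 6 mm above the bench to 100 mm. Origin: centre of its underside.
- bush_nest: square plywood block 64 x 64 mm with the smaller round pocket, 40 mm diameter, for the bush. Fixed to the bench. Origin: centre of its underside, z up. Overall 11 mm high; pocket floor 6 mm above the bench, pocket 5 mm deep.
- nut_nest: hexagonal plywood block 74 mm across its flats with a hexagonal pocket 52 mm across flats, for the nut; the nut fits in at any angle. Fixed to the bench. Origin: centre of its underside, z up. Overall 11 mm high; pocket floor 6 mm above the bench, pocket 5 mm deep.
- flange_nest: square plywood block 92 x 92 mm with the larger round pocket, 68 mm diameter, for the flange. Fixed to the bench. Origin: centre of its underside, z up. Overall 11 mm high; pocket floor 6 mm above the bench, pocket 5 mm deep.
- jaw_nest: rectangular plywood block 160 mm (x) by 96 mm (y) with a rectangular pocket 136 mm (x) by 72 mm (y), for the jaw, either way round. Fixed to the bench. Origin: centre of its underside, z up. Overall 11 mm high; pocket floor 6 mm above the bench, pocket 5 mm deep.
Things that resemble listed ones, but are neither listed nor needed, are in the scene too. What is shaped like the bush but green or orange is not meant.

How it is judged:
On the way, in this order (a step that is already met when the one before it is completed fails the run):
1. the bush lies flat in its nest, released (horizontal distance between bush and bush_nest below 0.0125 m and z of bush in the frame of bush_nest below 0.0085 m and angle between bush's own z axis and vertical below 0.06 rad and contact force between bush and the fingers below 0.1 N and linear speed of bush below 0.02 m/s), for 0.2 s.
2. the hexagon nut lies flat in its nest, released (horizontal distance between nut and nut_nest below 0.0125 m and z of nut in the frame of nut_nest below 0.0085 m and angle between nut's own z axis and vertical below 0.06 rad and contact force between nut and the fingers below 0.1 N and linear speed of nut below 0.02 m/s), for 0.2 s.
3. the round flange lies flat in its nest, released (horizontal distance between flange and flange_nest below 0.0125 m and z of flange in the frame of flange_nest below 0.0085 m and angle between flange's own z axis and vertical below 0.06 rad and contact force between flange and the fingers below 0.1 N and linear speed of flange below 0.02 m/s), for 0.2 s.
4. the vice jaw lies flat in its nest, released (horizontal distance between jaw and jaw_nest below 0.0125 m and z of jaw in the frame of jaw_nest below 0.0085 m and angle between jaw's own z axis and vertical below 0.06 rad and contact force between jaw and the fingers below 0.1 N and linear speed of jaw below 0.02 m/s), for 0.2 s.
At the end, for the whole second after the job is handed in: Each of the four parts lies flat on the floor of its own nest's pocket: within 12.5 mm of the nest's centre horizontally, its underside less than 8.5 mm above the nest's underside (floor at 6 mm), its axis within 0.06 rad of vertical, not touched by the fingers and at rest (under 0.02 m/s) (all of step 1 and all of step 2 and all of step 3 and all of step 4).
It fails at once if a part was dropped, thrown or knocked off (faster than 0.6 m/s without the fingers on it) ((linear speed of bush above 0.6 m/s and contact force between bush and the fingers below 0.05 N) or (linear speed of nut above 0.6 m/s and contact force between nut and the fingers below 0.05 N) or (linear speed of flange above 0.6 m/s and contact force between flange and the fingers below 0.05 N) or (linear speed of jaw above 0.6 m/s and contact force between jaw and the fingers below 0.05 N)).
It fails at once if a part was laid on the bench (height (world z) of any of bush, nut, flange, jaw below 0.003 m).
It also fails if it takes over 112 s, if anything falls off the work surface, if the arm or the gripper's body presses on something with over 40 N, if the wrist force passes 120 N, or if a joint passes its speed limit or range.

### The arm

A 6-joint arm with a two-finger parallel gripper is mounted at the origin on the work surface. World frame = base frame: x ahead of the robot, y to its left, z up, the work surface at z = 0. Lengths are in m, angles in rad, forces in N, time in s.
With the tool pointing down it reaches from about 0.35 to 0.775 m from the base axis. Payload 5.5 kg.
Tool frame: the origin (TCP) lies midway between the tips of the shut fingers; the grasp point (between the pads) lies 19 mm behind it (env.hold_point_z is the distance from the TCP to the grasp point, in m); z points along the fingers, y is the line along which they close (so a half turn about z gives the same grasp; the last joint's range is limited). The gripper opens to 85 mm and grips with 20 to 120 N. Pads are 22 mm wide; open, the fingers measure 114 mm over their backs; the gripper's body (76 mm by 85 mm) begins 54 mm behind the grasp point. The pads swing forward as they close: fully open they stand 13 mm farther back than shut.
Start: joints at [1.173, 0.313, 0.046, 1.304, 0, 1.431], TCP at [0.147, 0.556, 0.231] pointing down, gripper open.
Joint ranges: [-2.76, 2.76], [-0.86, 1.69], [-1.03, 1.26], [-2.2, 2.34], [-1.47, 1.5], [-3.14, 3.14]. Speed limits (rad/s): [2.57, 2.57, 3.14, 3.14, 3.14, 3.14].

### API

Orientations are given as a unit quaternion [w, x, y, z].
In Python, from workcell import env, read_camera gives the robot as it stands. The module is installed in compiled form; this text tells all that it offers.
- The arm moves only by the tool carry_out, never from a script. Its argument "moves" is a list of rows, each an object of numbers: "tx", "ty", "tz": the shift along the world's x, y, z in cm; "wx", "wy", "wz": the turn, a rotation vector about the world's x, y, z in rad; "claw": the closure, from -1 (fully open) to 1 (shut). A call has 1 to 8 rows; each row shifts and turns the commanded pose from where the row before left it; what a row does not reach is not made up. A row lasts 1/8 s, in which the tool goes at most 62.5 mm and 10.7 degrees, less where a joint would pass 70% of its speed; a pose out of reach is approached as far as the arm can. A call is refused whole if a number of a shift passes 6.25 or a number of a turn 0.188, either way. A call with a gripper value outside its range is refused whole. The fingers move at their own pace and stop on an object; "newtons" is the grip in N (left out, the last holds). Time passes only in rows, so rows that do not move let the fingers close. It gives the time, the measured TCP pose, the force, the opening and the grip force at its end, in the units of the state.
- env.get_state(): the state, without advancing time (a new reading comes with each control period).
- read_camera(name): name is "scene" or "top"; returns a dict with "image" (384x512x3 uint8, blue, green, red), "z_map" (384x512 float32, m along the optical axis (not along the pixel's ray), 0 where there is no reading), "fx", "fy", "cx", "cy" (pixels), "camera_from_world" (4x4, takes a point from world to camera coordinates). Camera axes: x right, y down, z forward; pixel columns grow to the right and rows downward; lengths in m; the calibration is good to about 2 mm. A picture is of the moment at which its call begins.
- env.hand_in(): hands the job in; it is judged then, once.
The state is a dict: "clock": time; "joint_pos": joint angles; "qvel": joint speeds; "tau": joint torques, N m; "tcp_pos": TCP position; "orientation": TCP orientation; "wrist_force": force on the tool from outside, world axes, zero at the start; "ft_torque": the same for the moment, N m; "finger_gap": finger opening in m; "grip_force": force on a finger pad.
Only numpy, scipy, OpenCV 4.12 (cv2) and the standard library are available. Lean on these libraries where they do the work, as an engineer would, in place of code of your own. Each camera call takes 0.05 s, during which the arm holds its last target. There are 200 camera calls.

## Working session

There is one attempt and no reset: what is moved stays moved. The work goes in short steps, Python scripts to look and compute and a tool call to move; the robot and the scene stay as the last step left them, time stands still between calls to the robot, and variables do not carry over. Pictures are saved under pics/ and viewed, at most 14 in all, crops included, and the job is handed in when it is done.

Besides the shell and the picture viewer there is one more tool, called as name([rows], argument=value, ...), one row to a line, values as JSON. carry_out: Moves the arm, as the interface text tells. Its arguments: {"type":"object","properties":{"moves":{"type":"array","items":{"type":"object","properties":{"tx":{"type":"number"},"ty":{"type":"number"},"tz":{"type":"number"},"wx":{"type":"number"},"wy":{"type":"number"},"wz":{"type":"number"},"claw":{"type":"number"}}}},"newtons":{"type":"number"}},"required":["moves"]}

```bash
mkdir -p pics
cat > h.py <<'E'
import numpy as np, cv2
from workcell import env, read_camera
def world(c):
    z=c["z_map"]; h,w=z.shape; v,u=np.mgrid[:h,:w]
    P=np.stack([(u-c["cx"])/c["fx"]*z,(v-c["cy"])/c["fy"]*z,z,np.ones_like(z)],-1)
    W=P@np.linalg.inv(c["camera_from_world"]).T
    W[z==0]=np.nan
    return W[...,:3]
E
python3 - <<'E'
from h import *
for n in("scene","top"):
    c=read_camera(n); cv2.imwrite(f"pics/{n}0.png",c["image"]); np.savez(f"{n}0.npz",**c)
    print(n,c["fx"],np.round(np.linalg.inv(c["camera_from_world"]),3).tolist(),(c["z_map"]==0).mean())
s=env.get_state();print(s, env.hold_point_z)
E
```

```text
scene 440.93763012427024 [[0.629, 0.478, -0.613, 1.131], [0.777, -0.384, 0.499, -0.511], [0.003, -0.79, -0.613, 0.703], [0.0, 0.0, 0.0, 1.0]] 0.0038401285807291665
top 384.7773856003597 [[0.022, -0.998, 0.056, 0.45], [-1.0, -0.022, 0.008, -0.019], [-0.007, -0.056, -0.998, 1.128], [0.0, 0.0, 0.0, 1.0]] 0.004063924153645833
{'clock': 0.1, 'joint_pos': array([ 1.17340513e+00,  3.13945659e-01,  4.51006957e-02,  1.30355990e+00,
       -2.19512543e-05,  1.43120114e+00]), 'qvel': array([ 0.0013909 , -0.00150367,  0.00172908,  0.00226201, -0.00089402,
       -0.0011754 ]), 'tau': array([ 3.24522887e-03, -4.81723988e+01,  2.99244314e+01,  1.27991408e-02,
       -1.83381921e-04,  4.60339649e-06]), 'tcp_pos': array([0.1464395 , 0.55559062, 0.23048974]), 'orientation': array([-2.02772521e-04,  1.28541316e-01,  9.91703828e-01, -7.78362468e-04]), 'wrist_force': array([-0.12243657,  0.69722345,  0.08824388]), 'ft_torque': array([0.03801111, 0.02195654, 0.05073712]), 'grip_force': 0.0, 'finger_gap': 0.08490288033825641} 0.0187
```

View pics/scene0.png

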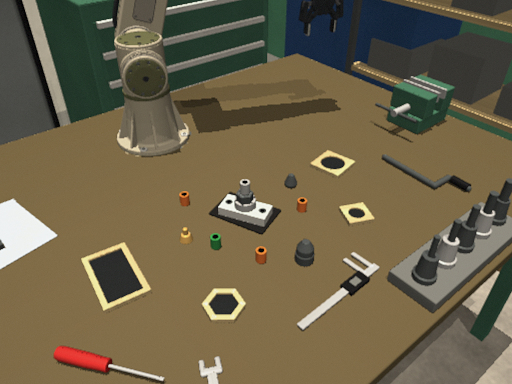

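View pics/top0.png

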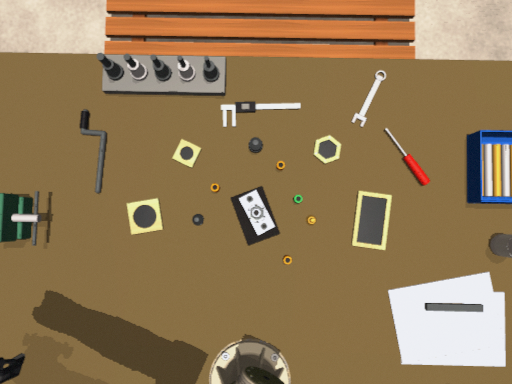

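The scene picture shows the stack at about (245,200). In the top picture the stack is at (256,213), the bush nest at (187,153), the flange nest at (145,216), the nut nest at (328,149) and the jaw nest at (372,220). The orange and green bushes are decoys; the steel-coloured bush on top of the stack is the one meant. Next I measure everything and confirm that with an enlarged crop.

```bash
cat > meas.py <<'E'
from h import *
C={n:dict(np.load(f"{n}0.npz")) for n in("scene","top")}
W={n:world(c) for n,c in C.items()}
seeds={"bush":[(187,153),(357,213)],"nut":[(328,149),(224,305)],"flange":[(145,216),(333,162)],"jaw":[(372,220),(116,274)]}
for i,n in enumerate(("top","scene")):
    w=W[n]; hsv=cv2.cvtColor(C[n]["image"],cv2.COLOR_BGR2HSV)
    m=((hsv[...,0]>15)&(hsv[...,0]<38)&(hsv[...,1]>40)&(hsv[...,2]>150)).astype(np.uint8)
    k,L,st,_=cv2.connectedComponentsWithStats(m)
    for s,p in seeds.items():
        u,v=p[i]
        best=min((j for j in range(1,k) if st[j,4]>60),key=lambda j:np.hypot(st[j,0]+st[j,2]/2-u,st[j,1]+st[j,3]/2-v))
        q=w[L==best]; q=q[q[:,2]>0.008] if n=="scene" else q
        r=cv2.minAreaRect((q[:,:2]*1000).astype(np.float32))
        print(n,s,"rim z %.4f"%np.nanmedian(q[:,2]),"floor z %.4f"%w[v,u,2],np.round(r[0],1),np.round(r[1],1),round(r[2],1))
    # stack, by layers
    for s,a,b in(("bush",.09,.108),("nut",.0635,.0765),("flange",.042,.056),("jaw",.024,.036),("mat",.003,.012)):
        near=(np.hypot(w[...,0]-.46,w[...,1]+.02)<.1)&(w[...,2]>a)&(w[...,2]<b)
        q=w[near]
        if len(q)<5: print(n,s,len(q));continue
        r=cv2.minAreaRect((q[:,:2]*1000).astype(np.float32))
        print(n,s,len(q),"z %.4f"%np.median(q[:,2]),np.round(r[0],1),np.round(r[1],1),round(r[2],1))
a=C["top"]["image"][173:253,206:306]; b=C["scene"]["image"][160:240,195:295]
cv2.imwrite("pics/crop1.png",np.hstack([cv2.resize(x,(400,320),interpolation=cv2.INTER_CUBIC) for x in(a,b)]))
E
python3 meas.py
```

```text
top bush rim z 0.0091 floor z 0.0061 [650.2 198.6] [66.6 69.6] 63.0
top nut rim z 0.0095 floor z 0.0075 [ 670.5 -216.5] [78.7 85.7] 25.7
top flange rim z 0.0093 floor z 0.0020 [460.8 317.8] [96.8 95.5] 12.0
top jaw rim z 0.0098 floor z 0.0077 [ 464. -348.] [100.4 166.5] 81.6
top bush 59 z 0.0984 [475.1  -9.1] [18.8 21.4] 1.0
top nut 86 z 0.0688 [477.2 -11.5] [38.6 33.1] 1.3
top flange 120 z 0.0489 [475. -10.] [50.7 47.7] 1.2
top jaw 547 z 0.0287 [477.7 -11.2] [119.6  56. ] 28.7
top mat 815 z 0.0052 [465.7 -22.7] [179.  191.4] 8.8
scene bush rim z 0.0116 floor z 0.0083 [648.4 197.9] [65.  69.7] 66.8
scene nut rim z 0.0112 floor z 0.0075 [ 667.7 -213.7] [74.6 84.6] 80.2
scene flange rim z 0.0118 floor z 0.0076 [461.2 313.8] [93.5 95.8] 10.7
scene jaw rim z 0.0110 floor z 0.0060 [ 463.5 -344.4] [ 96.2 162.6] 83.3
scene bush 83 z 0.0997 [476.9 -10.4] [20.9 23.4] 51.8
scene nut 114 z 0.0703 [480.  -15.4] [37.8 33.3] 41.5
scene flange 141 z 0.0499 [482.3 -14.9] [50.4 38.4] 55.4
scene jaw 603 z 0.0304 [478.5 -12.3] [122.4  58.6] 29.3
scene mat 607 z 0.0064 [465.2 -18.3] [187.7 184.3] 44.0
```

View pics/crop1.png

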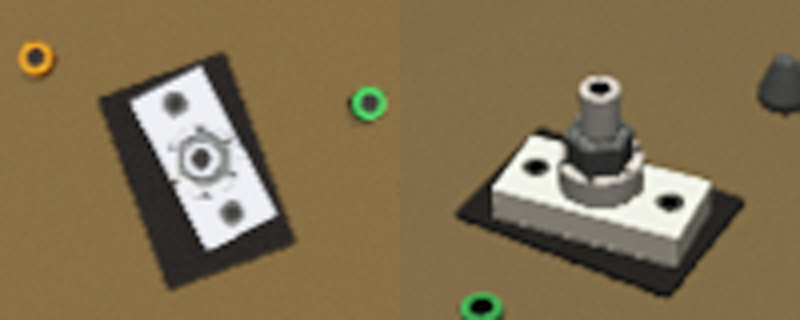

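The crop shows the bare steel bush on the dark hex nut, on the flange, on the white jaw with its two screw holes, at about (256,213) in top and (245,200) in scene. The orange ring at (215,188) and the green one at (298,199) in top are decoys, excluded by colour. Measured heights match the text to within 2 mm (bush top 99, nut 69.5, flange 49.5, jaw 29.5, nest rims 9–12 mm). I'm moving over to the bush.

carry_out([
  {"tx":2.75,"ty":-4.72,"claw":-1},
  {"tx":2.75,"ty":-4.72,"claw":-1},
  {"tx":2.75,"ty":-4.72,"claw":-1},
  {"tx":2.75,"ty":-4.72,"claw":-1},
  {"tx":2.75,"ty":-4.72,"claw":-1},
  {"tx":2.75,"ty":-4.72,"claw":-1},
  {"tx":2.75,"ty":-4.72,"claw":-1},
  {"tx":2.75,"ty":-4.72,"claw":-1},
], newtons=40)

```text
invalid input at $.moves[0]: expected keys tx, ty, tz, wx, wy, wz, claw
```

carry_out([
  {"tx":2.75,"ty":-4.72,"claw":-1},
  {"tx":2.75,"ty":-4.72,"claw":-1},
  {"tx":2.75,"ty":-4.72,"claw":-1},
  {"tx":2.75,"ty":-4.72,"claw":-1},
  {"tz":-1,"claw":-1},
  {"claw":-1},
])

```text
invalid input at $.moves[0]: expected keys tx, ty, tz, wx, wy, wz, claw
```

All keys are required.

carry_out([
  {"tx":2.75,"ty":-4.72,"tz":0,"wx":0,"wy":0,"wz":0,"claw":-1},
  {"tx":2.75,"ty":-4.72,"tz":0,"wx":0,"wy":0,"wz":0,"claw":-1},
  {"tx":2.75,"ty":-4.72,"tz":0,"wx":0,"wy":0,"wz":0,"claw":-1},
  {"tx":2.75,"ty":-4.72,"tz":0,"wx":0,"wy":0,"wz":0,"claw":-1},
  {"tx":2.75,"ty":-4.72,"tz":0,"wx":0,"wy":0,"wz":0,"claw":-1},
  {"tx":2.75,"ty":-4.72,"tz":0,"wx":0,"wy":0,"wz":0,"claw":-1},
  {"tx":2.75,"ty":-4.72,"tz":0,"wx":0,"wy":0,"wz":0,"claw":-1},
  {"tx":2.75,"ty":-4.72,"tz":0,"wx":0,"wy":0,"wz":0,"claw":-1},
], newtons=40)

```text
clock: 1.1
tcp_pos: [0.367, 0.1768, 0.2312]
orientation: [0.0, 0.128, 0.992, 0.0]
wrist_force: [-0.1, 0.3, 0.3]
finger_gap: 0.0856
grip_force: 0.0
```

carry_out([
  {"tx":2.75,"ty":-4.72,"tz":0,"wx":0,"wy":0,"wz":0,"claw":-1},
  {"tx":2.75,"ty":-4.72,"tz":0,"wx":0,"wy":0,"wz":0,"claw":-1},
  {"tx":2.75,"ty":-4.72,"tz":0,"wx":0,"wy":0,"wz":0,"claw":-1},
  {"tx":2.75,"ty":-4.72,"tz":0,"wx":0,"wy":0,"wz":0,"claw":-1},
  {"tx":0,"ty":0,"tz":0,"wx":0,"wy":0,"wz":0,"claw":-1},
  {"tx":0,"ty":0,"tz":0,"wx":0,"wy":0,"wz":0,"claw":-1},
])

```text
clock: 1.85
tcp_pos: [0.4759, -0.0102, 0.2308]
orientation: [-0.001, 0.129, 0.992, 0.0]
wrist_force: [-1.2, 0.4, -0.6]
finger_gap: 0.0856
grip_force: 0.0
```

carry_out([
  {"tx":0,"ty":0,"tz":-5,"wx":0,"wy":0,"wz":0,"claw":-1},
  {"tx":0,"ty":0,"tz":-5,"wx":0,"wy":0,"wz":0,"claw":-0.4},
  {"tx":0,"ty":0,"tz":-3.2,"wx":0,"wy":0,"wz":0,"claw":0},
  {"tx":0,"ty":0,"tz":-2,"wx":0,"wy":0,"wz":0,"claw":0.1},
  {"tx":0,"ty":0,"tz":0,"wx":0,"wy":0,"wz":0,"claw":0.25},
  {"tx":0,"ty":0,"tz":0,"wx":0,"wy":0,"wz":0,"claw":0.35},
  {"tx":0,"ty":0,"tz":0,"wx":0,"wy":0,"wz":0,"claw":0.45},
  {"tx":0,"ty":0,"tz":0,"wx":0,"wy":0,"wz":0,"claw":0.6},
])

```text
clock: 2.85
tcp_pos: [0.4775, -0.0101, 0.0807]
orientation: [0.001, 0.128, 0.992, 0.0]
wrist_force: [-1.4, 1.0, 6.2]
finger_gap: 0.0225
grip_force: 39.0
```

carry_out([
  {"tx":0,"ty":0,"tz":0,"wx":0,"wy":0,"wz":0,"claw":1},
  {"tx":0,"ty":0,"tz":0,"wx":0,"wy":0,"wz":0,"claw":1},
  {"tx":0,"ty":0,"tz":0,"wx":0,"wy":0,"wz":0,"claw":1},
])

```text
clock: 3.22
tcp_pos: [0.4775, -0.0101, 0.0807]
orientation: [0.001, 0.128, 0.992, 0.0]
wrist_force: [-0.8, 2.4, 6.6]
finger_gap: 0.0224
grip_force: 39.0
```

carry_out([
  {"tx":0,"ty":0,"tz":1,"wx":0,"wy":0,"wz":0,"claw":1},
  {"tx":0,"ty":0,"tz":3,"wx":0,"wy":0,"wz":0,"claw":1},
  {"tx":2.86,"ty":3.47,"tz":0,"wx":0,"wy":0,"wz":0,"claw":1},
  {"tx":2.86,"ty":3.47,"tz":0,"wx":0,"wy":0,"wz":0,"claw":1},
  {"tx":2.86,"ty":3.47,"tz":0,"wx":0,"wy":0,"wz":0,"claw":1},
  {"tx":2.86,"ty":3.47,"tz":0,"wx":0,"wy":0,"wz":0,"claw":1},
  {"tx":2.86,"ty":3.47,"tz":0,"wx":0,"wy":0,"wz":0,"claw":1},
  {"tx":2.86,"ty":3.47,"tz":0,"wx":0,"wy":0,"wz":0,"claw":1},
])

```text
clock: 4.22
tcp_pos: [0.6492, 0.1988, 0.1198]
orientation: [0.0, 0.129, 0.992, -0.0]
wrist_force: [0.4, -0.0, -0.3]
finger_gap: 0.0221
grip_force: 39.4
```

carry_out([
  {"tx":0,"ty":0,"tz":0,"wx":0,"wy":0,"wz":0,"claw":1},
  {"tx":0,"ty":0,"tz":-3,"wx":0,"wy":0,"wz":0,"claw":1},
  {"tx":0,"ty":0,"tz":-3,"wx":0,"wy":0,"wz":0,"claw":1},
  {"tx":0,"ty":0,"tz":0,"wx":0,"wy":0,"wz":0,"claw":1},
])

```text
clock: 4.72
tcp_pos: [0.6453, 0.1964, 0.0569]
orientation: [-0.003, 0.129, 0.992, -0.001]
wrist_force: [-0.1, -0.2, -0.2]
finger_gap: 0.0221
grip_force: 39.4
```

Run:
```python
from h import *
o=[]
for n,(u,v) in(("top",(187,153)),("scene",(357,205))):
    c=read_camera(n); np.savez(f"{n}1.npz",**c); o.append(cv2.resize(c["image"][v-40:v+40,u-50:u+50],(400,320),interpolation=cv2.INTER_CUBIC))
cv2.imwrite("pics/b1.png",np.hstack(o)); print(env.get_state()["tcp_pos"])
```

```text
[0.64806755 0.19715339 0.06021396]
```

View pics/b1.png

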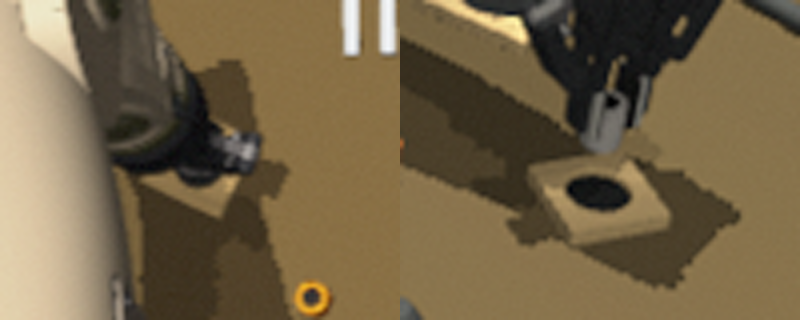

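The bush is upright in the fingers, directly above its nest (scene crop). I'm lowering it and releasing.

carry_out([
  {"tx":0.1,"ty":0.1,"tz":-2,"wx":0,"wy":0,"wz":0,"claw":1},
  {"tx":0,"ty":0,"tz":-1.5,"wx":0,"wy":0,"wz":0,"claw":1},
  {"tx":0,"ty":0,"tz":-0.5,"wx":0,"wy":0,"wz":0,"claw":1},
  {"tx":0,"ty":0,"tz":-0.2,"wx":0,"wy":0,"wz":0,"claw":1},
  {"tx":0,"ty":0,"tz":0,"wx":0,"wy":0,"wz":0,"claw":1},
  {"tx":0,"ty":0,"tz":0,"wx":0,"wy":0,"wz":0,"claw":1},
])

```text
clock: 5.58
tcp_pos: [0.6496, 0.1989, 0.0179]
orientation: [0.0, 0.129, 0.992, 0.0]
wrist_force: [-0.1, 0.5, -1.4]
finger_gap: 0.0222
grip_force: 39.4
```

carry_out([
  {"tx":0,"ty":0,"tz":-0.1,"wx":0,"wy":0,"wz":0,"claw":1},
  {"tx":0,"ty":0,"tz":0,"wx":0,"wy":0,"wz":0,"claw":1},
])

```text
clock: 5.82
tcp_pos: [0.6496, 0.1989, 0.0168]
orientation: [0.0, 0.129, 0.992, 0.0]
wrist_force: [0.1, 0.5, 1.0]
finger_gap: 0.0223
grip_force: 39.7
```

carry_out([
  {"tx":0,"ty":0,"tz":-0.04,"wx":0,"wy":0,"wz":0,"claw":1},
  {"tx":0,"ty":0,"tz":0,"wx":0,"wy":0,"wz":0,"claw":0.4},
  {"tx":0,"ty":0,"tz":0,"wx":0,"wy":0,"wz":0,"claw":0.25},
  {"tx":0,"ty":0,"tz":0,"wx":0,"wy":0,"wz":0,"claw":0},
  {"tx":0,"ty":0,"tz":0,"wx":0,"wy":0,"wz":0,"claw":-0.3},
  {"tx":0,"ty":0,"tz":2,"wx":0,"wy":0,"wz":0,"claw":-0.5},
  {"tx":0,"ty":0,"tz":5,"wx":0,"wy":0,"wz":0,"claw":-1},
  {"tx":0,"ty":0,"tz":5,"wx":0,"wy":0,"wz":0,"claw":-1},
])

```text
clock: 6.82
tcp_pos: [0.6487, 0.1987, 0.1366]
orientation: [-0.001, 0.129, 0.992, -0.0]
wrist_force: [1.0, 0.4, 0.2]
finger_gap: 0.0858
grip_force: 0.0
```

Run:
```python
from h import *
o=[]
for n,(u,v),(a,b) in(("scene",(357,205),(50,40)),("top",(256,213),(25,20))):
    c=read_camera(n); w=world(c); np.savez(f"{n}2.npz",**c); o.append(cv2.resize(c["image"][v-b:v+b,u-a:u+a],(400,320),interpolation=cv2.INTER_CUBIC))
    for s,x,y,lo,hi in(("bush",.649,.198,.03,.045),("nut",.477,-.011,.063,.076)):
        q=w[(np.hypot(w[...,0]-x,w[...,1]-y)<.035)&(w[...,2]>lo)&(w[...,2]<hi)]
        if len(q)>5:
            r=cv2.minAreaRect((q[:,:2]*1000).astype(np.float32));print(n,s,len(q),np.median(q[:,2]),r)
cv2.imwrite("pics/b2.png",np.hstack(o)); print(env.get_state()["tcp_pos"])
```

```text
scene bush 67 0.03631646810910594 ((648.3732299804688, 197.001953125), (22.620132446289062, 22.6041316986084), 17.666013717651367)
scene nut 167 0.070094277982372 ((477.37384033203125, -14.104347229003906), (36.74887466430664, 37.73106002807617), 27.80134391784668)
top bush 52 0.03462077326023971 ((647.0670166015625, 198.17738342285156), (20.760398864746094, 20.80196189880371), 0.9140703082084656)
top nut 147 0.06883611184981553 ((477.1026306152344, -11.53642463684082), (38.31401443481445, 33.073184967041016), 1.1052241325378418)
[0.65300426 0.1995623  0.14318309]
```

View pics/b2.png

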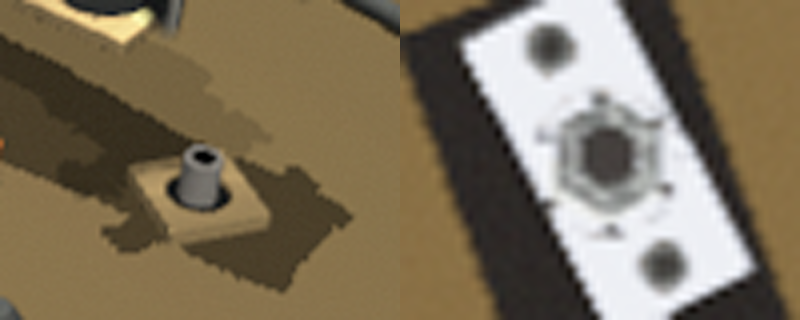

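The scene crop shows the bush standing in its pocket (top at 36 mm, 2 mm off centre). The top crop shows the nut with corners up and down, so flats face about ±y. I'm fitting its exact angle and centre.

Run:
```python
from h import *
from scipy.optimize import minimize
for n in("top","scene"):
    w=world(dict(np.load(f"{n}2.npz")))
    loc=np.hypot(w[...,0]-.477,w[...,1]+.012)<.04
    P=w[loc]*1000; z0=69
    inn=(P[:,2]>63)&(P[:,2]<76)
    a=P[inn][:,:2]
    d=np.deg2rad(np.arange(0,60,3))
    width=[sum(np.ptp(np.sort(a@[np.cos(t+k*np.pi/3),np.sin(t+k*np.pi/3)])[[1,-2]]) for k in range(3))/3 for t in d]
    best=np.argsort(width)[:5]
    print(n,[(round(np.degrees(d[i])),round(width[i],1)) for i in best], "max",round(np.degrees(d[np.argmax(width)])), a.mean(0))
```

```text
top [(30, np.float64(34.2)), (33, np.float64(34.4)), (27, np.float64(34.5)), (24, np.float64(34.6)), (36, np.float64(34.8))] max 51 [476.16243443 -11.68820482]
scene [(36, np.float64(36.7)), (33, np.float64(36.9)), (39, np.float64(36.9)), (30, np.float64(37.0)), (27, np.float64(37.1))] max 3 [479.48867343 -14.48829476]
```

carry_out([
  {"tx":-2.87,"ty":-3.5,"tz":0,"wx":0,"wy":0,"wz":0.05,"claw":-1},
  {"tx":-2.87,"ty":-3.5,"tz":0,"wx":0,"wy":0,"wz":0.05,"claw":-1},
  {"tx":-2.87,"ty":-3.5,"tz":0,"wx":0,"wy":0,"wz":0.05,"claw":-1},
  {"tx":-2.87,"ty":-3.5,"tz":0,"wx":0,"wy":0,"wz":0.05,"claw":-1},
  {"tx":-2.87,"ty":-3.5,"tz":0,"wx":0,"wy":0,"wz":0.05,"claw":-1},
  {"tx":-2.87,"ty":-3.5,"tz":0,"wx":0,"wy":0,"wz":0.04,"claw":-1},
  {"tx":0,"ty":0,"tz":-3,"wx":0,"wy":0,"wz":0,"claw":-1},
  {"tx":0,"ty":0,"tz":0,"wx":0,"wy":0,"wz":0,"claw":-0.6},
])

```text
clock: 7.92
tcp_pos: [0.4749, -0.0112, 0.1042]
orientation: [-0.002, -0.016, 1.0, 0.0]
wrist_force: [0.8, 0.5, -0.9]
finger_gap: 0.0699
grip_force: 0.0
```

carry_out([
  {"tx":0,"ty":0,"tz":0,"wx":0,"wy":0,"wz":0,"claw":-0.5},
  {"tx":0,"ty":0,"tz":0,"wx":0,"wy":0,"wz":0,"claw":-0.5},
])

```text
clock: 8.18
tcp_pos: [0.478, -0.0109, 0.1067]
orientation: [0.001, -0.017, 1.0, -0.0]
wrist_force: [-0.7, -0.0, -0.7]
finger_gap: 0.0643
grip_force: 0.0
```

carry_out([
  {"tx":0,"ty":0,"tz":-3,"wx":0,"wy":0,"wz":0,"claw":-0.5},
  {"tx":-0.1,"ty":-0.05,"tz":-1.9,"wx":0,"wy":0,"wz":0,"claw":-0.5},
  {"tx":0,"ty":0,"tz":0,"wx":0,"wy":0,"wz":0,"claw":-0.1},
  {"tx":0,"ty":0,"tz":0,"wx":0,"wy":0,"wz":0,"claw":0},
  {"tx":0,"ty":0,"tz":0,"wx":0,"wy":0,"wz":0,"claw":0.1},
  {"tx":0,"ty":0,"tz":0,"wx":0,"wy":0,"wz":0,"claw":0.2},
  {"tx":0,"ty":0,"tz":0,"wx":0,"wy":0,"wz":0,"claw":0.6},
  {"tx":0,"ty":0,"tz":0,"wx":0,"wy":0,"wz":0,"claw":1},
], newtons=50)

```text
clock: 9.18
tcp_pos: [0.4771, -0.0117, 0.0583]
orientation: [0.001, -0.016, 1.0, -0.0]
wrist_force: [-1.2, 0.9, 5.5]
finger_gap: 0.0347
grip_force: 49.0
```

carry_out([
  {"tx":0,"ty":0,"tz":0,"wx":0,"wy":0,"wz":0,"claw":1},
  {"tx":0,"ty":0,"tz":1,"wx":0,"wy":0,"wz":0,"claw":1},
  {"tx":0,"ty":0,"tz":2,"wx":0,"wy":0,"wz":0,"claw":1},
  {"tx":0,"ty":0,"tz":0,"wx":0,"wy":0,"wz":0,"claw":1},
])

```text
clock: 9.68
tcp_pos: [0.4774, -0.0119, 0.0885]
orientation: [0.002, -0.016, 1.0, -0.0]
wrist_force: [0.8, 0.5, -1.2]
finger_gap: 0.0345
grip_force: 50.1
```

carry_out([
  {"tx":3.19,"ty":-3.39,"tz":0,"wx":0,"wy":0,"wz":0,"claw":1},
  {"tx":3.19,"ty":-3.39,"tz":0,"wx":0,"wy":0,"wz":0,"claw":1},
  {"tx":3.19,"ty":-3.39,"tz":0,"wx":0,"wy":0,"wz":0,"claw":1},
  {"tx":3.19,"ty":-3.39,"tz":0,"wx":0,"wy":0,"wz":0,"claw":1},
  {"tx":3.19,"ty":-3.39,"tz":0,"wx":0,"wy":0,"wz":0,"claw":1},
  {"tx":3.19,"ty":-3.39,"tz":0,"wx":0,"wy":0,"wz":0,"claw":1},
  {"tx":0,"ty":0,"tz":0,"wx":0,"wy":0,"wz":0,"claw":1},
  {"tx":0,"ty":0,"tz":-3,"wx":0,"wy":0,"wz":0,"claw":1},
])

```text
clock: 10.68
tcp_pos: [0.6689, -0.2159, 0.0581]
orientation: [0.002, -0.016, 1.0, -0.001]
wrist_force: [-0.6, 0.3, -0.5]
finger_gap: 0.0345
grip_force: 50.2
```

carry_out([
  {"tx":0,"ty":0,"tz":-2,"wx":0,"wy":0,"wz":0,"claw":1},
  {"tx":0,"ty":0,"tz":-1,"wx":0,"wy":0,"wz":0,"claw":1},
  {"tx":0,"ty":0,"tz":0,"wx":0,"wy":0,"wz":0,"claw":1},
  {"tx":0,"ty":0,"tz":0,"wx":0,"wy":0,"wz":0,"claw":1},
])

```text
clock: 11.18
tcp_pos: [0.6679, -0.2151, 0.0279]
orientation: [0.001, -0.016, 1.0, -0.0]
wrist_force: [0.0, 0.1, -1.2]
finger_gap: 0.0346
grip_force: 50.1
```

Run:
```python
from h import *
o=[]
for n,(u,v) in(("top",(328,149)),("scene",(224,290))):
    c=read_camera(n); o.append(cv2.resize(c["image"][v-40:v+40,u-50:u+50],(400,320),interpolation=cv2.INTER_CUBIC))
cv2.imwrite("pics/n1.png",np.hstack(o)); print(env.get_state()["tcp_pos"])
```

```text
[ 0.66817444 -0.21530238  0.02823384]
```

View pics/n1.png

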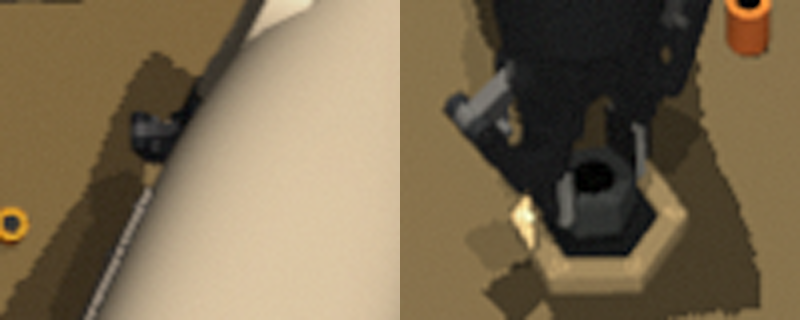

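The nut hangs level over the hexagonal pocket. I'm lowering it.

carry_out([
  {"tx":0,"ty":0,"tz":-0.8,"wx":0,"wy":0,"wz":0,"claw":1},
  {"tx":0,"ty":0,"tz":-0.45,"wx":0,"wy":0,"wz":0,"claw":1},
  {"tx":0,"ty":0,"tz":0,"wx":0,"wy":0,"wz":0,"claw":1},
  {"tx":0,"ty":0,"tz":-0.1,"wx":0,"wy":0,"wz":0,"claw":1},
  {"tx":0,"ty":0,"tz":0,"wx":0,"wy":0,"wz":0,"claw":1},
])

```text
clock: 11.9
tcp_pos: [0.6673, -0.215, 0.0144]
orientation: [0.0, -0.016, 1.0, -0.0]
wrist_force: [-3.4, 1.3, 6.2]
finger_gap: 0.0343
grip_force: 51.1
```

Contact made. I'm releasing.

carry_out([
  {"tx":0,"ty":0,"tz":0,"wx":0,"wy":0,"wz":0,"claw":0.15},
  {"tx":0,"ty":0,"tz":0,"wx":0,"wy":0,"wz":0,"claw":0},
  {"tx":0,"ty":0,"tz":0,"wx":0,"wy":0,"wz":0,"claw":-0.3},
  {"tx":0,"ty":0,"tz":0,"wx":0,"wy":0,"wz":0,"claw":-0.5},
  {"tx":0,"ty":0,"tz":2,"wx":0,"wy":0,"wz":0,"claw":-0.6},
  {"tx":0,"ty":0,"tz":5,"wx":0,"wy":0,"wz":0,"claw":-1},
  {"tx":0,"ty":0,"tz":5,"wx":0,"wy":0,"wz":0,"claw":-1},
  {"tx":0,"ty":0,"tz":0,"wx":0,"wy":0,"wz":0,"claw":-1},
])

```text
clock: 12.9
tcp_pos: [0.6705, -0.2164, 0.1392]
orientation: [0.004, -0.016, 1.0, -0.002]
wrist_force: [-0.4, 0.0, -0.2]
finger_gap: 0.0857
grip_force: 0.0
```

```bash
cat > chk.py <<'E'
from h import *
import sys
x,y,z,rad=map(float,sys.argv[1:5])
T=[("placed",x,y,z,rad)]+[(a[0],float(a[1]),float(a[2]),float(a[3]),float(a[4])) for a in (s.split(",") for s in sys.argv[5:])]
for n in("scene","top"):
    c=read_camera(n); w=world(c)
    for s,x,y,z,rad in T:
        q=w[(np.hypot(w[...,0]-x,w[...,1]-y)<rad)&(abs(w[...,2]-z)<.006)]
        if len(q)>5:
            r=cv2.minAreaRect((q[:,:2]*1000).astype(np.float32))
            A=np.c_[q[:,:2]-q[:,:2].mean(0),np.ones(len(q))]; f=np.linalg.lstsq(A,q[:,2],rcond=None)[0]
            print(n,s,len(q),"z %.4f tilt %.3f"%(np.median(q[:,2]),np.hypot(*f[:2])),np.round(r[0],1),np.round(r[1],1),round(r[2],1))
print(np.round(env.get_state()["tcp_pos"],4))
E
python3 chk.py .668 -.215 .026 .035 flange,.477,-.0115,.05,.04 jaw,.477,-.0115,.03,.08
```

```text
scene placed 283 z 0.0261 tilt 0.050 [ 668.1 -216.4] [36.5 38.9] 29.5
scene flange 20 z 0.0495 tilt 0.129 [489.1 -10.5] [20.6 49.3] 1.1
scene jaw 271 z 0.0302 tilt 0.029 [499.5   0.7] [72.7 61.2] 26.9
top placed 11 z 0.0242 tilt 0.273 [ 675.4 -200.3] [ 5.2 15.5] 63.4
top flange 264 z 0.0487 tilt 0.002 [475. -10.] [50.6 47.7] 1.3
top jaw 551 z 0.0288 tilt 0.008 [477.6 -11.1] [119.4  55.9] 28.7
[ 0.6677 -0.2152  0.1339]
```

The nut is in its pocket at (668,-216) with its top at 26 mm. Next is the flange.

carry_out([
  {"tx":-3.19,"ty":3.41,"tz":0,"wx":0,"wy":0,"wz":0,"claw":-1},
  {"tx":-3.19,"ty":3.41,"tz":0,"wx":0,"wy":0,"wz":0,"claw":-1},
  {"tx":-3.19,"ty":3.41,"tz":0,"wx":0,"wy":0,"wz":0,"claw":-1},
  {"tx":-3.19,"ty":3.41,"tz":0,"wx":0,"wy":0,"wz":0,"claw":-1},
  {"tx":-3.19,"ty":3.41,"tz":0,"wx":0,"wy":0,"wz":0,"claw":-1},
  {"tx":-3.19,"ty":3.41,"tz":0,"wx":0,"wy":0,"wz":0,"claw":-1},
  {"tx":0,"ty":0,"tz":-4,"wx":0,"wy":0,"wz":0,"claw":-1},
  {"tx":0,"ty":0,"tz":0,"wx":0,"wy":0,"wz":0,"claw":-1},
])

```text
clock: 14.0
tcp_pos: [0.4721, -0.0094, 0.0901]
orientation: [-0.004, -0.016, 1.0, 0.001]
wrist_force: [-0.8, -0.6, -0.1]
finger_gap: 0.0853
grip_force: 0.0
```

carry_out([
  {"tx":0,"ty":0,"tz":-3,"wx":0,"wy":0,"wz":0,"claw":-1},
  {"tx":0,"ty":0,"tz":-1,"wx":0,"wy":0,"wz":0,"claw":-1},
  {"tx":0,"ty":0,"tz":0,"wx":0,"wy":0,"wz":0,"claw":-1},
  {"tx":0,"ty":0,"tz":0,"wx":0,"wy":0,"wz":0,"claw":-1},
])

```text
clock: 14.5
tcp_pos: [0.4768, -0.0108, 0.0542]
orientation: [0.0, -0.016, 1.0, -0.0]
wrist_force: [1.4, -0.1, 0.5]
finger_gap: 0.0852
grip_force: 0.0
```

carry_out([
  {"tx":0,"ty":0,"tz":-1.3,"wx":0,"wy":0,"wz":0,"claw":-1},
  {"tx":0,"ty":0,"tz":-0.7,"wx":0,"wy":0,"wz":0,"claw":-0.5},
  {"tx":0,"ty":0,"tz":0,"wx":0,"wy":0,"wz":0,"claw":-0.4},
  {"tx":0,"ty":0,"tz":0,"wx":0,"wy":0,"wz":0,"claw":-0.3},
  {"tx":0,"ty":0,"tz":0,"wx":0,"wy":0,"wz":0,"claw":-0.2},
  {"tx":0,"ty":0,"tz":0,"wx":0,"wy":0,"wz":0,"claw":-0.1},
  {"tx":0,"ty":0,"tz":0,"wx":0,"wy":0,"wz":0,"claw":0.4},
  {"tx":0,"ty":0,"tz":0,"wx":0,"wy":0,"wz":0,"claw":1},
], newtons=60)

```text
clock: 15.5
tcp_pos: [0.4762, -0.0104, 0.0341]
orientation: [0.0, -0.016, 1.0, 0.0]
wrist_force: [-1.1, 0.9, 4.8]
finger_gap: 0.0495
grip_force: 61.3
```

carry_out([
  {"tx":0,"ty":0,"tz":0,"wx":0,"wy":0,"wz":0,"claw":1},
  {"tx":0,"ty":0,"tz":1,"wx":0,"wy":0,"wz":0,"claw":1},
  {"tx":0,"ty":0,"tz":3,"wx":0,"wy":0,"wz":0,"claw":1},
  {"tx":0,"ty":0,"tz":0,"wx":0,"wy":0,"wz":0,"claw":1},
])

```text
clock: 16.0
tcp_pos: [0.4779, -0.0109, 0.0753]
orientation: [0.002, -0.016, 1.0, -0.0]
wrist_force: [0.8, -0.5, -4.0]
finger_gap: 0.0499
grip_force: 63.4
```

The dark cone at top (198,219) lies under the route, so I'm raising the flange first.

carry_out([
  {"tx":0,"ty":0,"tz":4,"wx":0,"wy":0,"wz":0,"claw":1},
  {"tx":-0.28,"ty":5.44,"tz":1,"wx":0,"wy":0,"wz":0,"claw":1},
  {"tx":-0.28,"ty":5.44,"tz":0,"wx":0,"wy":0,"wz":0,"claw":1},
  {"tx":-0.28,"ty":5.44,"tz":0,"wx":0,"wy":0,"wz":0,"claw":1},
  {"tx":-0.28,"ty":5.44,"tz":0,"wx":0,"wy":0,"wz":0,"claw":1},
  {"tx":-0.28,"ty":5.44,"tz":0,"wx":0,"wy":0,"wz":0,"claw":1},
  {"tx":-0.28,"ty":5.44,"tz":0,"wx":0,"wy":0,"wz":0,"claw":1},
  {"tx":0,"ty":0,"tz":-3,"wx":0,"wy":0,"wz":0,"claw":1},
])

```text
clock: 17.0
tcp_pos: [0.4605, 0.3207, 0.0939]
orientation: [0.002, -0.019, 1.0, 0.002]
wrist_force: [1.0, -0.7, -4.2]
finger_gap: 0.0497
grip_force: 64.4
```

carry_out([
  {"tx":0,"ty":0,"tz":-4,"wx":0,"wy":0,"wz":0,"claw":1},
  {"tx":0,"ty":0,"tz":-2.5,"wx":0,"wy":0,"wz":0,"claw":1},
  {"tx":0,"ty":0,"tz":-0.5,"wx":0,"wy":0,"wz":0,"claw":1},
  {"tx":0,"ty":0,"tz":0,"wx":0,"wy":0,"wz":0,"claw":1},
  {"tx":0,"ty":0,"tz":0,"wx":0,"wy":0,"wz":0,"claw":1},
])

```text
clock: 17.62
tcp_pos: [0.4603, 0.3163, 0.0246]
orientation: [0.001, -0.016, 1.0, 0.001]
wrist_force: [0.3, 1.0, -4.1]
finger_gap: 0.0501
grip_force: 64.3
```

Run:
```python
from h import *
o=[]
for n,(u,v) in(("top",(145,216)),("scene",(333,155))):
    c=read_camera(n); o.append(cv2.resize(c["image"][v-40:v+40,u-50:u+50],(400,320),interpolation=cv2.INTER_CUBIC))
cv2.imwrite("pics/f1.png",np.hstack(o)); print(env.get_state()["tcp_pos"])
```

```text
[0.4602148  0.31635666 0.02465141]
```

View pics/f1.png

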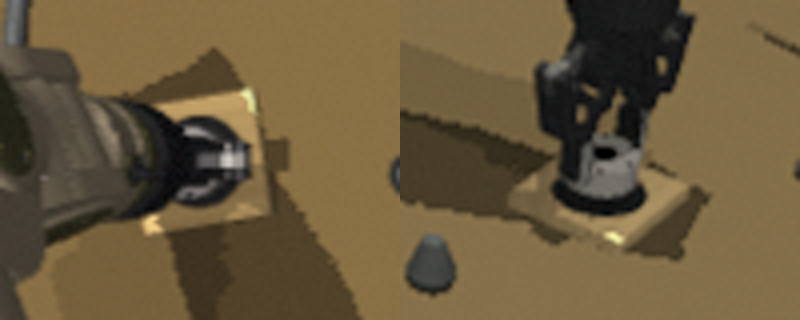

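The flange hangs level over the large round pocket. I'm lowering it.

carry_out([
  {"tx":0,"ty":0,"tz":-0.8,"wx":0,"wy":0,"wz":0,"claw":1},
  {"tx":0,"ty":0,"tz":-0.5,"wx":0,"wy":0,"wz":0,"claw":1},
  {"tx":0,"ty":0,"tz":0,"wx":0,"wy":0,"wz":0,"claw":1},
  {"tx":0,"ty":0,"tz":-0.1,"wx":0,"wy":0,"wz":0,"claw":1},
  {"tx":0,"ty":0,"tz":0,"wx":0,"wy":0,"wz":0,"claw":1},
])

```text
clock: 18.35
tcp_pos: [0.4592, 0.3159, 0.0101]
orientation: [0.0, -0.016, 1.0, 0.0]
wrist_force: [-2.4, -1.0, 4.7]
finger_gap: 0.0497
grip_force: 65.5
```

carry_out([
  {"tx":0,"ty":0,"tz":0,"wx":0,"wy":0,"wz":0,"claw":-0.2},
  {"tx":0,"ty":0,"tz":0,"wx":0,"wy":0,"wz":0,"claw":-0.3},
  {"tx":0,"ty":0,"tz":0,"wx":0,"wy":0,"wz":0,"claw":-0.5},
  {"tx":0,"ty":0,"tz":0,"wx":0,"wy":0,"wz":0,"claw":-0.8},
  {"tx":0,"ty":0,"tz":2,"wx":0,"wy":0,"wz":0,"claw":-1},
  {"tx":0,"ty":0,"tz":5,"wx":0,"wy":0,"wz":0,"claw":-1},
  {"tx":0,"ty":0,"tz":5,"wx":0,"wy":0,"wz":0,"claw":-1},
  {"tx":0,"ty":0,"tz":0,"wx":0,"wy":0,"wz":0,"claw":-1},
])

```text
clock: 19.35
tcp_pos: [0.4623, 0.3175, 0.1341]
orientation: [0.004, -0.016, 1.0, 0.002]
wrist_force: [0.7, 0.6, -0.2]
finger_gap: 0.0852
grip_force: 0.0
```

```bash
python3 chk.py .460 .316 .026 .032 jaw,.477,-.0115,.03,.08 bush,.649,.199,.036,.03 nut,.668,-.216,.026,.03
```

```text
scene placed 181 z 0.0266 tilt 0.041 [459.  314.5] [50.9 52. ] 58.9
scene jaw 838 z 0.0303 tilt 0.027 [479.1 -11.5] [121.6  60.3] 28.7
scene bush 68 z 0.0364 tilt 0.069 [647.7 197.1] [22.7 23.7] 88.0
scene nut 291 z 0.0262 tilt 0.060 [ 667.8 -216.4] [36.4 40.6] 89.8
top placed 70 z 0.0245 tilt 0.059 [457.5 309.1] [42.9 50.6] 83.7
top jaw 808 z 0.0291 tilt 0.007 [477.6 -11.1] [119.8  55.8] 28.8
top bush 51 z 0.0343 tilt 0.069 [647.1 197.6] [21.1 20.3] 0.4
top nut 142 z 0.0253 tilt 0.024 [ 666.6 -215.3] [38.4 36. ] 3.2
[0.4596 0.3161 0.1298]
```

The flange is seated and the other parts are undisturbed. Last is the jaw at (478,-11), with its long axis at 28.7°.

carry_out([
  {"tx":0.26,"ty":-4.68,"tz":0,"wx":0,"wy":0,"wz":0.067,"claw":-1},
  {"tx":0.26,"ty":-4.68,"tz":0,"wx":0,"wy":0,"wz":0.067,"claw":-1},
  {"tx":0.26,"ty":-4.68,"tz":0,"wx":0,"wy":0,"wz":0.067,"claw":-1},
  {"tx":0.26,"ty":-4.68,"tz":0,"wx":0,"wy":0,"wz":0.067,"claw":-1},
  {"tx":0.26,"ty":-4.68,"tz":0,"wx":0,"wy":0,"wz":0.067,"claw":-1},
  {"tx":0.26,"ty":-4.68,"tz":0,"wx":0,"wy":0,"wz":0.067,"claw":-1},
  {"tx":0.26,"ty":-4.68,"tz":0,"wx":0,"wy":0,"wz":0.067,"claw":-1},
  {"tx":0,"ty":0,"tz":-4,"wx":0,"wy":0,"wz":0,"claw":-1},
])

```text
clock: 20.45
tcp_pos: [0.4796, -0.0151, 0.0899]
orientation: [0.002, -0.246, 0.969, -0.001]
wrist_force: [-0.5, 0.4, -0.1]
finger_gap: 0.0857
grip_force: 0.0
```

carry_out([
  {"tx":0,"ty":0,"tz":-3,"wx":0,"wy":0,"wz":0,"claw":-1},
  {"tx":0,"ty":0,"tz":-1.5,"wx":0,"wy":0,"wz":0,"claw":-1},
  {"tx":0,"ty":0,"tz":0,"wx":0,"wy":0,"wz":0,"claw":-1},
  {"tx":0,"ty":0,"tz":0,"wx":0,"wy":0,"wz":0,"claw":-1},
  {"tx":0,"ty":0,"tz":0,"wx":0,"wy":0,"wz":0,"claw":-1},
])

```text
clock: 21.08
tcp_pos: [0.4784, -0.0116, 0.0455]
orientation: [0.001, -0.248, 0.969, -0.0]
wrist_force: [-0.6, 0.5, 0.5]
finger_gap: 0.0854
grip_force: 0.0
```

carry_out([
  {"tx":0,"ty":0,"tz":-2.5,"wx":0,"wy":0,"wz":0,"claw":-1},
  {"tx":0,"ty":0,"tz":-1,"wx":0,"wy":0,"wz":0,"claw":-0.6},
  {"tx":0,"ty":0,"tz":0,"wx":0,"wy":0,"wz":0,"claw":-0.5},
  {"tx":0,"ty":0,"tz":0,"wx":0,"wy":0,"wz":0,"claw":-0.4},
  {"tx":0,"ty":0,"tz":0,"wx":0,"wy":0,"wz":0,"claw":-0.3},
  {"tx":0,"ty":0,"tz":0,"wx":0,"wy":0,"wz":0,"claw":-0.2},
  {"tx":0,"ty":0,"tz":0,"wx":0,"wy":0,"wz":0,"claw":0.4},
  {"tx":0,"ty":0,"tz":0,"wx":0,"wy":0,"wz":0,"claw":1},
], newtons=80)

```text
clock: 22.08
tcp_pos: [0.478, -0.0117, 0.0107]
orientation: [0.001, -0.248, 0.969, -0.0]
wrist_force: [-2.5, 0.8, 7.5]
finger_gap: 0.0542
grip_force: 84.3
```

carry_out([
  {"tx":0,"ty":0,"tz":0,"wx":0,"wy":0,"wz":0,"claw":1},
  {"tx":0,"ty":0,"tz":1,"wx":0,"wy":0,"wz":0,"claw":1},
  {"tx":0,"ty":0,"tz":2,"wx":0,"wy":0,"wz":0,"claw":1},
  {"tx":0,"ty":0,"tz":0,"wx":0,"wy":0,"wz":0,"claw":1},
  {"tx":0,"ty":0,"tz":0,"wx":0,"wy":0,"wz":0,"claw":1},
])

```text
clock: 22.7
tcp_pos: [0.477, -0.0116, 0.039]
orientation: [-0.0, -0.248, 0.969, 0.0]
wrist_force: [-0.5, 0.4, -5.3]
finger_gap: 0.0541
grip_force: 86.8
```

carry_out([
  {"tx":0,"ty":0,"tz":2,"wx":0,"wy":0,"wz":0,"claw":1},
  {"tx":0,"ty":0,"tz":3,"wx":0,"wy":0,"wz":0,"claw":1},
  {"tx":0,"ty":0,"tz":1,"wx":0,"wy":0,"wz":0,"claw":1},
])

```text
clock: 23.08
tcp_pos: [0.4781, -0.0118, 0.1001]
orientation: [0.001, -0.248, 0.969, -0.0]
wrist_force: [0.8, 0.6, -5.1]
finger_gap: 0.0539
grip_force: 86.8
```

carry_out([
  {"tx":-0.16,"ty":-4.18,"tz":0,"wx":0,"wy":0,"wz":-0.079,"claw":1},
  {"tx":-0.16,"ty":-4.18,"tz":0,"wx":0,"wy":0,"wz":-0.079,"claw":1},
  {"tx":-0.16,"ty":-4.18,"tz":0,"wx":0,"wy":0,"wz":-0.079,"claw":1},
  {"tx":-0.16,"ty":-4.18,"tz":0,"wx":0,"wy":0,"wz":-0.079,"claw":1},
  {"tx":-0.16,"ty":-4.18,"tz":0,"wx":0,"wy":0,"wz":-0.079,"claw":1},
  {"tx":-0.16,"ty":-4.18,"tz":0,"wx":0,"wy":0,"wz":-0.079,"claw":1},
  {"tx":-0.16,"ty":-4.18,"tz":0,"wx":0,"wy":0,"wz":-0.079,"claw":1},
  {"tx":-0.16,"ty":-4.18,"tz":0,"wx":0,"wy":0,"wz":-0.079,"claw":1},
])

```text
clock: 24.08
tcp_pos: [0.4638, -0.3469, 0.0977]
orientation: [-0.001, 0.067, 0.998, 0.001]
wrist_force: [0.8, -0.2, -5.3]
finger_gap: 0.0545
grip_force: 86.7
```

carry_out([
  {"tx":0,"ty":0,"tz":-3,"wx":0,"wy":0,"wz":0,"claw":1},
  {"tx":0,"ty":0,"tz":-3,"wx":0,"wy":0,"wz":0,"claw":1},
  {"tx":0,"ty":0,"tz":-1,"wx":0,"wy":0,"wz":0,"claw":1},
  {"tx":0,"ty":0,"tz":0,"wx":0,"wy":0,"wz":0,"claw":1},
  {"tx":0,"ty":0,"tz":0,"wx":0,"wy":0,"wz":0,"claw":1},
])

```text
clock: 24.7
tcp_pos: [0.4654, -0.3466, 0.0304]
orientation: [0.001, 0.065, 0.998, -0.001]
wrist_force: [-0.3, -1.1, -4.9]
finger_gap: 0.054
grip_force: 86.7
```

Run:
```python
from h import *
o=[]
for n,(u,v) in(("top",(372,220)),("scene",(116,270))):
    c=read_camera(n); o.append(cv2.resize(c["image"][v-40:v+40,u-50:u+50],(400,320),interpolation=cv2.INTER_CUBIC))
cv2.imwrite("pics/j1.png",np.hstack(o)); print(env.get_state()["tcp_pos"])
```

```text
[ 0.46551979 -0.34675084  0.03076726]
```

View pics/j1.png

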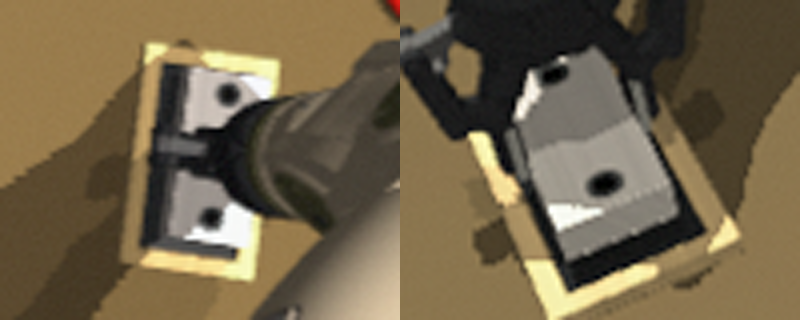

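The jaw hovers over its pocket, aligned with the rim; the sideways offset in the top crop is at least partly parallax. I'm checking it numerically from depth.

```bash
python3 chk.py .4655 -.347 .050 .075 rim,.4645,-.346,.011,.1
```

```text
scene placed 1208 z 0.0500 tilt 0.008 [ 472.8 -347.6] [117.5  78.7] 4.8
scene rim 1180 z 0.0100 tilt 0.008 [ 467.  -344.6] [ 96.5 159.4] 83.3
top placed 514 z 0.0492 tilt 0.020 [ 465.7 -346.5] [ 56.8 119.7] 82.4
top rim 725 z 0.0096 tilt 0.006 [ 459.6 -327.5] [130.1 175.5] 83.9
[ 0.4653 -0.3465  0.0305]
```

carry_out([
  {"tx":-0.1,"ty":0,"tz":-1.0,"wx":0,"wy":0,"wz":0,"claw":1},
  {"tx":0,"ty":0,"tz":-0.6,"wx":0,"wy":0,"wz":0,"claw":1},
  {"tx":0,"ty":0,"tz":-0.2,"wx":0,"wy":0,"wz":0,"claw":1},
  {"tx":0,"ty":0,"tz":-0.1,"wx":0,"wy":0,"wz":0,"claw":1},
  {"tx":0,"ty":0,"tz":-0.1,"wx":0,"wy":0,"wz":0,"claw":1},
  {"tx":0,"ty":0,"tz":0,"wx":0,"wy":0,"wz":0,"claw":1},
])

```text
clock: 25.65
tcp_pos: [0.4632, -0.3457, 0.0108]
orientation: [-0.0, 0.065, 0.998, 0.0]
wrist_force: [-5.3, 3.9, 9.4]
finger_gap: 0.0543
grip_force: 88.4
```

Contact at the expected height. I'm releasing.

carry_out([
  {"tx":0,"ty":0,"tz":0,"wx":0,"wy":0,"wz":0,"claw":-0.3},
  {"tx":0,"ty":0,"tz":0,"wx":0,"wy":0,"wz":0,"claw":-0.4},
  {"tx":0,"ty":0,"tz":0,"wx":0,"wy":0,"wz":0,"claw":-0.6},
  {"tx":0,"ty":0,"tz":0,"wx":0,"wy":0,"wz":0,"claw":-1},
  {"tx":0,"ty":0,"tz":2,"wx":0,"wy":0,"wz":0,"claw":-1},
  {"tx":0,"ty":0,"tz":5,"wx":0,"wy":0,"wz":0,"claw":-1},
  {"tx":0,"ty":0,"tz":5,"wx":0,"wy":0,"wz":0,"claw":-1},
  {"tx":0,"ty":0,"tz":0,"wx":0,"wy":0,"wz":0,"claw":-1},
])

```text
clock: 26.65
tcp_pos: [0.4662, -0.3485, 0.1342]
orientation: [0.004, 0.065, 0.998, -0.003]
wrist_force: [-0.3, -0.5, -0.3]
finger_gap: 0.0852
grip_force: 0.0
```

```bash
python3 chk.py .464 -.346 .030 .08 flange,.460,.316,.026,.032 bush,.649,.199,.036,.03 nut,.668,-.216,.026,.03; python3 -c "
from h import *
cv2.imwrite('pics/end.png',read_camera('scene')['image'])"
```

```text
scene placed 1260 z 0.0301 tilt 0.006 [ 464.5 -346.8] [ 56.1 123.1] 82.3
scene flange 181 z 0.0265 tilt 0.038 [459.4 313.5] [50.3 54.9] 5.3
scene bush 68 z 0.0360 tilt 0.067 [647.7 198.1] [22.6 24.5] 20.2
scene nut 281 z 0.0259 tilt 0.022 [ 668.  -215.8] [36.3 39.4] 34.7
top placed 597 z 0.0295 tilt 0.006 [ 464.  -346.3] [ 57.7 119.7] 82.7
top flange 257 z 0.0243 tilt 0.010 [458.4 314.3] [48.9 51.1] 1.3
top bush 53 z 0.0341 tilt 0.040 [647.3 197.5] [20.8 20.7] 3.0
top nut 140 z 0.0253 tilt 0.021 [ 666.1 -214.9] [35.4 38.4] 89.0
[ 0.464  -0.3464  0.1299]
```

View pics/end.png

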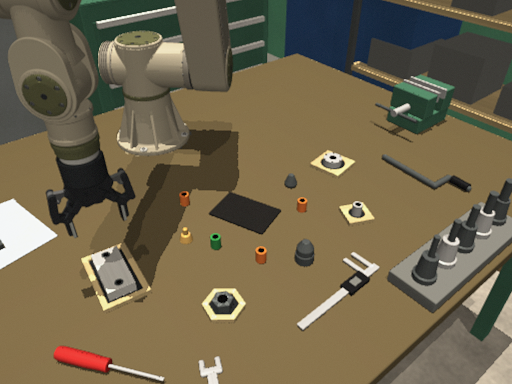

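The final picture shows all four parts in their nests: jaw (116,274), nut (224,305), bush (357,212), flange (333,161). The mat is empty.

```bash
python3 -c "
from workcell import env
print(env.hand_in())"
```

```text
the job is handed in; nothing more can be done
None
```

The bush, nut, flange and jaw each lie flat and released in their own nests, within about 4 mm of centre by the cameras. I handed the job in at about 27 s; no verdict was returned.

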